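# Find the worn microscope foot

### The job

Three spring feet from the microscope stand are set out for checking, each on its own block with a red tag. With the fingertips, press each foot's black pad down at least half way, going from the robot's left to its right, to feel which is the softest, then push only that foot's red tag fully down to mark it. Leave the other two tags up, pick nothing up and leave the loose things on the bench where they are.

Things in the scene. Friction and masses are not known exactly. Their poses are not given: they have to be found in the camera images.
- block_a: Aluminium check block, 150 x 80 x 12 mm, screwed to the bench; origin at the centre of its underside, x along its length. The foot under test stands 35 mm from the origin along +x, its red tag 40 mm along -x (the end nearer the robot). The three blocks look alike and swap places between runs; their letters do not tell which foot is soft.
- pad_a_top (a point): Centre of the top of the foot on block a: a round flat black rubber pad, 44 mm across on a steel cap, on a coil spring; 60 mm above the bench when free.
- pad_a (a joint): How far this pad is pressed down, m: 0 free, 0.012 at its hard stop; it springs back by itself. Springs are 0.4 to 2 N per mm with at most 3 N of preload; the softest needs less than half the force of either other one at the same depth.
- tag_a_top (a point): Centre of the top of the red tag of block a: a flat head 22 mm (block x) by 30 mm (block y), 7 mm thick, on a stem in a grey guide 30 x 36 mm whose top is 36 mm above the bench; the head's top is 60 mm above the bench when up, 45 mm when fully down.
- tag_a (a joint): How far this tag is pushed down, m: 0 up, 0.015 fully down at its stop. It slides straight down with about 3 N of friction and stays where it is left.
- block_b: Aluminium check block, 150 x 80 x 12 mm, screwed to the bench; origin at the centre of its underside, x along its length. The foot under test stands 35 mm from the origin along +x, its red tag 40 mm along -x (the end nearer the robot). The three blocks look alike and swap places between runs; their letters do not tell which foot is soft.
- pad_b_top (a point): Centre of the top of the foot on block b: a round flat black rubber pad, 44 mm across on a steel cap, on a coil spring; 60 mm above the bench when free.
- pad_b (a joint): How far this pad is pressed down, m: 0 free, 0.012 at its hard stop; it springs back by itself. Springs are 0.4 to 2 N per mm with at most 3 N of preload; the softest needs less than half the force of either other one at the same depth.
- tag_b_top (a point): Centre of the top of the red tag of block b: a flat head 22 mm (block x) by 30 mm (block y), 7 mm thick, on a stem in a grey guide 30 x 36 mm whose top is 36 mm above the bench; the head's top is 60 mm above the bench when up, 45 mm when fully down.
- tag_b (a joint): How far this tag is pushed down, m: 0 up, 0.015 fully down at its stop. It slides straight down with about 3 N of friction and stays where it is left.
- block_c: Aluminium check block, 150 x 80 x 12 mm, screwed to the bench; origin at the centre of its underside, x along its length. The foot under test stands 35 mm from the origin along +x, its red tag 40 mm along -x (the end nearer the robot). The three blocks look alike and swap places between runs; their letters do not tell which foot is soft.
- pad_c_top (a point): Centre of the top of the foot on block c: a round flat black rubber pad, 44 mm across on a steel cap, on a coil spring; 60 mm above the bench when free.
- pad_c (a joint): How far this pad is pressed down, m: 0 free, 0.012 at its hard stop; it springs back by itself. Springs are 0.4 to 2 N per mm with at most 3 N of preload; the softest needs less than half the force of either other one at the same depth.
- tag_c_top (a point): Centre of the top of the red tag of block c: a flat head 22 mm (block x) by 30 mm (block y), 7 mm thick, on a stem in a grey guide 30 x 36 mm whose top is 36 mm above the bench; the head's top is 60 mm above the bench when up, 45 mm when fully down.
- tag_c (a joint): How far this tag is pushed down, m: 0 up, 0.015 fully down at its stop. It slides straight down with about 3 N of friction and stays where it is left.
- spool_mid (a point): Middle of a loose solder spool, white flanges, 60 mm across, 46 mm high, standing on the bench. Not to be moved.
- jar_mid (a point): Middle of a loose amber glass jar with green cap, 48 mm across, 55 mm high. Not to be moved.
- driver_grip (a point): Handle of a loose blue screwdriver, 160 mm long, lying on the bench. Not to be moved.
- tin_mid (a point): Middle of a loose flat brass tin, 62 mm across, 25 mm high. Not to be moved.
Not all that is in view belongs to the job. What is shaped like the block_b but turquoise is not meant. Leave any blue look-alike of the block_a alone.

How it is judged (in metres and radians):
On the way, in this order (a step that is already met when the one before it is completed fails the run):
1. the left pad is pressed down about half way (5 mm or more) by the fingers (((world y of block_a above 0.1 m and value of joint pad_a above 0.005 m and contact force between the fingers and pad_a above 0.5 N) or (world y of block_b above 0.1 m and value of joint pad_b above 0.005 m and contact force between the fingers and pad_b above 0.5 N) or (world y of block_c above 0.1 m and value of joint pad_c above 0.005 m and contact force between the fingers and pad_c above 0.5 N))), for 0.05 s.
2. the middle pad is pressed down about half way (5 mm or more) by the fingers (((world y of block_a between -0.1 and 0.1 m and value of joint pad_a above 0.005 m and contact force between the fingers and pad_a above 0.5 N) or (world y of block_b between -0.1 and 0.1 m and value of joint pad_b above 0.005 m and contact force between the fingers and pad_b above 0.5 N) or (world y of block_c between -0.1 and 0.1 m and value of joint pad_c above 0.005 m and contact force between the fingers and pad_c above 0.5 N))), for 0.05 s.
3. the right pad is pressed down about half way (5 mm or more) by the fingers (((world y of block_a below -0.1 m and value of joint pad_a above 0.005 m and contact force between the fingers and pad_a above 0.5 N) or (world y of block_b below -0.1 m and value of joint pad_b above 0.005 m and contact force between the fingers and pad_b above 0.5 N) or (world y of block_c below -0.1 m and value of joint pad_c above 0.005 m and contact force between the fingers and pad_c above 0.5 N))), for 0.05 s.
4. the tag of the softest foot (the one whose slack spring lets its pad rest a few hundredths of a millimetre low, too little to see or measure) is pushed fully down by the fingers (((value of joint pad_a above 3e-05 m and value of joint tag_a above 0.012 m and contact force between the fingers and tag_a above 0.5 N) or (value of joint pad_b above 3e-05 m and value of joint tag_b above 0.012 m and contact force between the fingers and tag_b above 0.5 N) or (value of joint pad_c above 3e-05 m and value of joint tag_c above 0.012 m and contact force between the fingers and tag_c above 0.5 N))), for 0.05 s.
At the end, for the whole second after the job is handed in: The tag of the softest foot is down (12 mm or more of its 15 mm), the other two tags are up (within 3 mm), all three pads have sprung back (within 2 mm), and the loose things are within 20 mm of where they stood (((value of joint pad_a above 3e-05 m and value of joint tag_a above 0.012 m and value of joint each of tag_b, tag_c below 0.003 m) or (value of joint pad_b above 3e-05 m and value of joint tag_b above 0.012 m and value of joint each of tag_a, tag_c below 0.003 m) or (value of joint pad_c above 3e-05 m and value of joint tag_c above 0.012 m and value of joint each of tag_a, tag_b below 0.003 m)) and value of joint each of pad_a, pad_b, pad_c below 0.002 m and distance of each of spool_mid, jar_mid, driver_grip, tin_mid from where it was at the start of the episode below 0.02 m); the robot touches nothing.
It fails at once if the tag of a firmer foot is pushed down (more than 4 mm) ((value of joint tag_a above 0.004 m and value of joint pad_a below 3e-05 m) or (value of joint tag_b above 0.004 m and value of joint pad_b below 3e-05 m) or (value of joint tag_c above 0.004 m and value of joint pad_c below 3e-05 m)).
It fails at once if a loose thing on the bench is moved, lifted or carried (more than 20 mm) (distance of any of spool_mid, jar_mid, driver_grip, tin_mid from where it was at the start of the episode above 0.02 m).
It also fails if it takes over 51 s, if anything falls off the work surface, if the arm or the gripper's body presses on something with over 40 N, if the wrist force passes 120 N, or if a joint passes its speed limit or range.

### The arm

A 6-joint arm with a two-finger parallel gripper is mounted at the origin on the work surface. World frame = base frame: x ahead of the robot, y to its left, z up, the work surface at z = 0. Lengths are in m, angles in degrees, forces in N, time in s.
With the tool pointing down it reaches from about 0.4 to 0.825 m from the base axis. Payload 7 kg.
Tool frame: the origin (TCP) lies midway between the tips of the shut fingers; the grasp point (between the pads) lies 19 mm behind it; y points along the fingers, z is the direction in which the jaws open and shut, and the axes are right-handed (so a half turn about y gives the same grasp; the last joint's range is limited). The gripper opens to 88 mm and grips with 3 to 60 N. Pads are 19 mm wide; open, the fingers measure 130 mm over their backs; the gripper's body (78 mm by 193 mm) begins 47 mm behind the grasp point.
Start: joints at [92.195, 20.546, 0.682, 0, -70.136, -16.507], TCP at [0.167, 0.654, 0.227] pointing down, gripper open.
Joint ranges: [-176.03, 176.03], [-82.01, 121.73], [-58.28, 71.71], [-173.87, 95.51], [-174.79, -0.11], [-173.66, 173.66]. Speed limits (degrees/s): [136.94, 136.94, 172.46, 180, 180, 180].

### API

Orientations are given as [roll, pitch, yaw] about the fixed x, y, z axes, in that order (R = Rz(yaw) Ry(pitch) Rx(roll)).
In Python, from plant import ctrl gives the robot as it stands.
- The arm moves only by the tool step_arm, never from a script. Its argument "rows" is a list that holds one entry, the list of rows, each a list of 7 numbers: the gripper command: -1 is shut, 1 is fully open, values between are in proportion, then the shift along the world's x, y, z in cm, then the turn, a rotation vector about the world's x, y, z in degrees. In form: [[[fingers, tx, ty, tz, rx, ry, rz], ...]]. A call has 1 to 12 rows; each row shifts and turns the commanded pose from where the row before left it; what a row does not reach is not made up. A row lasts 1/8 s, in which the tool goes at most 62.5 mm and 10.7 degrees, less where a joint would pass 70% of its speed; a pose out of reach is approached as far as the arm can. A call is refused whole if a number of a shift passes 6.25 or a number of a turn 10.7, either way. A call with a gripper value outside its range is refused whole. The fingers move at their own pace and stop on an object; the grip force is fixed at half the most. Time passes only in rows, so rows that do not move let the fingers close. It gives the time, the measured TCP pose, the force and the opening at its end, in the units of the state.
- ctrl.get_obs(): the state, without advancing time (a new reading comes with each control period).
- ctrl.snapshot(name): name is "side" or "top"; returns the picture (400x640x3 uint8, blue, green, red); there is no depth.
- ctrl.camera_params(name): a dict with "vertical_fov" (degrees; the focal length in pixels is half the picture's height over the tangent of half this angle, whatever the lens; pixels are square), "cx", "cy" (the principal point, pixels), "rvec" (rotation vector, rad) and "tvec" (3), from world to camera coordinates, as OpenCV has them. Camera axes: x right, y down, z forward; pixel columns grow to the right and rows downward; lengths in m; the calibration is good to about 2 mm. A picture is of the moment at which its call begins. camera_params takes no time and is no camera call.
- ctrl.close_job(): hands the job in, once; it reports no verdict.
The state is a dict: "clock": time; "joint_pos": joint angles; "qvel": joint speeds; "tau": joint torques, N m; "tool_pos": TCP position; "orientation": TCP orientation; "force": force on the tool from outside, world axes, zero at the start; "moment": the same for the moment, N m; "opening": finger opening in m.
Only numpy, scipy, OpenCV 4.12 (cv2) and the standard library are available. Lean on these libraries where they do the work, as an engineer would, in place of code of your own. Each camera call takes 0.05 s, during which the arm holds its last target. There are 200 camera calls.

## Working session

There is one attempt and no reset: what is moved stays moved. The work goes in short steps, Python scripts to look and compute and a tool call to move; the robot and the scene stay as the last step left them, time stands still between calls to the robot, and variables do not carry over. Pictures are saved under pics/ and viewed, about 8 in all and at most 12, crops included, and the job is handed in when it is done.

Besides the shell and the picture viewer there is one more tool, called after ">>>" as name([rows], argument=value, ...), one row to a line, values as JSON. step_arm: Moves the arm, as the interface text tells. Its arguments: {"type":"object","properties":{"rows":{"type":"array"}},"required":["rows"]}

```bash
mkdir -p pics; ls; python3 - <<'E'
from plant import ctrl
import cv2
o=ctrl.get_obs(); print(o)
for n in("top","side"):
    cv2.imwrite(f"pics/{n}0.png",ctrl.snapshot(n)); print(n,ctrl.camera_params(n))
E
```

```text
pics
{'clock': 0.0, 'joint_pos': array([ 9.21955973e+01,  2.05898577e+01,  6.33863533e-01, -2.00828086e-02,
       -7.01336119e+01, -1.65050219e+01]), 'qvel': array([ 0.015945  , -0.0135374 ,  0.11461321, -0.02649293, -0.00915068,
       -0.13342674]), 'tau': array([-3.68823848e-04, -5.82715237e+01,  2.93048286e+01,  6.99703574e+00,
        6.96582603e-03, -1.65651168e-04]), 'tool_pos': array([0.16675825, 0.65358574, 0.22564127]), 'orientation': array([-8.99087221e+01,  7.35823491e-03,  1.65683742e+02]), 'force': array([ 0.02441703, -0.07529927,  0.30596908]), 'moment': array([-0.01109415,  0.00505427,  0.013947  ]), 'opening': 0.08759114061331526}
top {'vertical_fov': 44.48646146385063, 'cx': 321.40909481825713, 'cy': 193.04245997943497, 'rvec': array([ 2.16222721, -2.19847991,  0.05069326]), 'tvec': array([0.07644024, 0.57920909, 1.56724609])}
side {'vertical_fov': 44.44374885075532, 'cx': 322.6671965896834, 'cy': 197.40124307364985, 'rvec': array([ 2.17342241, -0.79939597,  0.38284893]), 'tvec': array([-0.38592816,  0.33051955,  1.15398659])}
```

View pics/top0.png

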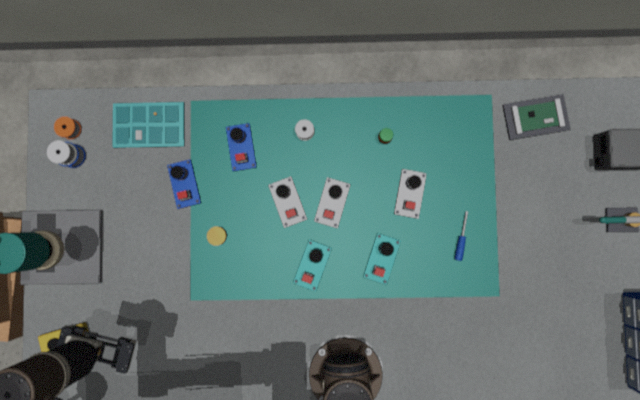

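View pics/side0.png

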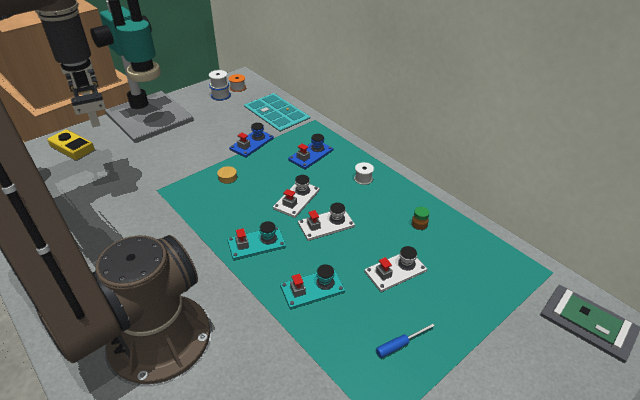

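The grey blocks in the top view are at (287,202), (333,203) and (410,194), and these fit "aluminium". The blue ones at (240,147) and (183,184) and the turquoise ones at (312,264) and (381,258) are look-alikes. Loose things in the same view: spool (304,129), jar (386,135), tin (216,236), driver (461,235).

```bash
cat > h.py <<'E'
import cv2, numpy as np
from plant import ctrl
def cam(n):
    p=ctrl.camera_params(n); f=200/np.tan(np.radians(p["vertical_fov"]/2))
    K=np.array([[f,0,p["cx"]],[0,f,p["cy"]],[0,0,1.]]); return K,cv2.Rodrigues(np.array(p["rvec"]))[0],np.array(p["tvec"]).reshape(3,1)
def proj(n,X):
    K,R,t=cam(n); return cv2.projectPoints(np.float64(X).reshape(-1,1,3),cv2.Rodrigues(R)[0],t,K,None)[0].reshape(-1,2)
def plane(n,uv,z):
    K,R,t=cam(n); d=R.T@np.linalg.inv(K)@np.array([*uv,1.]); c=(-R.T@t).ravel(); return c+d*(z-c[2])/d[2]
def tri(a,b):
    P=[(lambda K,R,t:K@np.hstack([R,t]))(*cam(n)) for n in("top","side")]
    X=cv2.triangulatePoints(*P,np.float64(a).reshape(2,1),np.float64(b).reshape(2,1)).ravel(); return X[:3]/X[3]
def blobs(m,lo):
    n,l,s,c=cv2.connectedComponentsWithStats(m.astype(np.uint8)); return [(c[i].round(1),s[i]) for i in range(1,n) if s[i,4]>=lo]
E
python3 - <<'E'
from h import *
t=cv2.imread("pics/top0.png"); s=cv2.imread("pics/side0.png")
for n,im in(("top",t),("side",s)):
    h=cv2.cvtColor(im,cv2.COLOR_BGR2HSV); H,S,V=[h[...,i].astype(int) for i in range(3)]
    print(n,"red",[(tuple(map(float,c)),int(q[4])) for c,q in blobs(((H<8)|(H>172))&(S>120)&(V>90),15)])
    print(n,"blk",[(tuple(map(float,c)),q[2:].tolist(), q[:2].tolist()) for c,q in blobs((im.max(2)<50),40) if q[4]<900 and 140<c[0]<450])
for u in [(282,190.5),(335,191),(412.5,181.5),(287,202),(333,203),(410,194)]: print(u,plane("top",u,.06 if u[1]<195 and u[1]!=194 else .012).round(3))
a=cv2.resize(t[170:235,255:435],None,fx=4.4,fy=4.4,interpolation=cv2.INTER_CUBIC); b=cv2.resize(s[165:295,260:435],None,fx=2.3,fy=2.3,interpolation=cv2.INTER_CUBIC)
b=cv2.copyMakeBorder(b,0,0,0,a.shape[1]-b.shape[1],0); cv2.imwrite("pics/crop.png",np.vstack([a,b])); print(np.vstack([a,b]).shape)
E
```

```text
top red [((240.0, 156.9), 54), ((182.3, 194.6), 57), ((409.8, 204.7), 50), ((290.4, 212.8), 50), ((328.3, 213.7), 49), ((379.0, 271.4), 53), ((306.9, 278.2), 47)]
top blk [((236.2, 133.9), [11, 11, 101], [231, 129]), ((176.7, 171.9), [13, 11, 109], [171, 167]), ((413.9, 181.5), [12, 12, 106], [408, 176]), ((282.4, 190.9), [12, 11, 105], [277, 186]), ((334.9, 191.3), [11, 12, 103], [330, 186]), ((386.0, 248.4), [14, 12, 121], [379, 243]), ((315.6, 255.4), [12, 12, 116], [310, 250])]
side red [((242.0, 135.1), 34), ((302.8, 146.4), 38), ((289.1, 192.3), 49), ((313.5, 214.3), 58), ((240.5, 233.2), 69), ((384.9, 262.6), 78), ((297.1, 279.2), 83)]
side blk [((142.1, 65.7), [22, 13, 197], [131, 59]), ((256.9, 125.7), [11, 7, 59], [252, 123]), ((317.2, 137.1), [12, 7, 65], [312, 134]), ((302.0, 179.0), [13, 9, 91], [296, 175]), ((337.3, 207.6), [14, 11, 114], [331, 203]), ((267.2, 226.8), [14, 11, 126], [261, 222]), ((408.3, 252.2), [16, 12, 148], [401, 247]), ((325.2, 271.0), [16, 13, 169], [318, 265]), ((184.4, 321.7), [47, 50, 607], [159, 297]), ((199.0, 353.8), [24, 36, 54], [185, 335])]
(282, 190.5) [0.588 0.191 0.06 ]
(335, 191) [0.584 0.023 0.06 ]
(412.5, 181.5) [ 0.609 -0.222  0.06 ]
(287, 202) [0.554 0.18  0.012]
(333, 203) [0.548 0.03  0.012]
(410, 194) [ 0.573 -0.221  0.012]
(585, 792, 3)
```

View pics/crop.png

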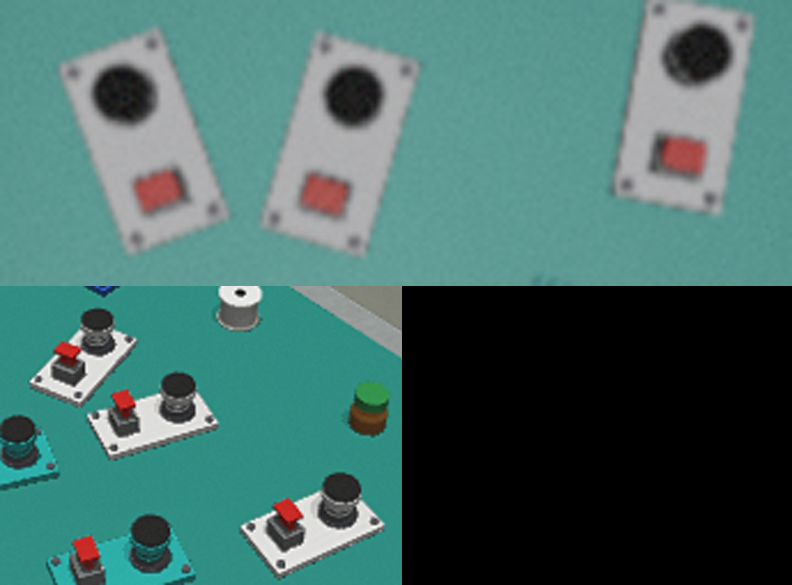

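```bash
python3 - <<'E'
from h import *
for k,pt,ps,tt,ts in (("L",(282.4,190.9),(302,179),(290.4,212.8),(289.1,192.3)),("M",(334.9,191.3),(337.3,207.6),(328.3,213.7),(313.5,214.3)),("R",(413.9,181.5),(408.3,252.2),(409.8,204.7),(384.9,262.6))):
    a,b=tri(pt,ps),tri(tt,ts); p,q=plane("top",pt,.058),plane("top",tt,.058)
    print(k,"pad",a.round(4),p.round(4),plane("side",ps,.056)[:2].round(4),"tag",b.round(4),q.round(4),"dist",np.linalg.norm((p-q)[:2]).round(4))
E
```

```text
L pad [0.5868 0.1893 0.0605] [0.5868 0.1897 0.058 ] [0.5905 0.1936] tag [0.5172 0.1647 0.0604] [0.517  0.1651 0.058 ] dist 0.074
M pad [0.5832 0.0229 0.0589] [0.5827 0.0234 0.058 ] [0.586  0.0248] tag [0.5125 0.0453 0.0586] [0.5122 0.0454 0.058 ] dist 0.0738
R pad [ 0.61   -0.2271  0.0583] [ 0.6094 -0.2266  0.058 ] [ 0.6125 -0.2264] tag [ 0.5369 -0.2122  0.0575] [ 0.5363 -0.2116  0.058 ] dist 0.0746
```

>>> step_arm([
  [[-1, 4.2, -4.6, 0, 0, 0, 0], [-1, 4.2, -4.6, 0, 0, 0, 0], [-1, 4.2, -4.6, 0, 0, 0, 0], [-1, 4.2, -4.6, 0, 0, 0, 0], [-1, 4.2, -4.6, 0, 0, 0, 0], [-1, 4.2, -4.6, 0, 0, 0, 0], [-1, 4.2, -4.6, 0, 0, 0, 0], [-1, 4.2, -4.6, 0, 0, 0, 0], [-1, 4.2, -4.6, 0, 0, 0, 0], [-1, 4.2, -4.6, 0, 0, 0, 0], [-1, 0, 0, 0, 0, 0, 0], [-1, 0, 0, 0, 0, 0, 0]],
])

```text
clock: 1.6
tool_pos: [0.5867, 0.1935, 0.2259]
orientation: [-90.0, -0.1, 165.6]
force: [0.3, 0.2, 0.1]
opening: 0.0001
```

Both views put pads and tags at 58–60.5 mm high and 74–75 mm apart, which matches the given 60 and 75 mm. I'll lower over the left pad.

>>> step_arm([
  [[-1, 0, -0.35, -5, 0, 0, 0], [-1, 0, 0, -5, 0, 0, 0], [-1, 0, 0, -5, 0, 0, 0], [-1, 0, 0, -0.5, 0, 0, 0], [-1, 0, 0, 0, 0, 0, 0], [-1, 0, 0, 0, 0, 0, 0]],
])

```text
clock: 2.35
tool_pos: [0.5881, 0.1918, 0.0741]
orientation: [-90.2, 0.2, 165.7]
force: [0.5, -0.7, 0.1]
opening: 0.0004
```

>>> step_arm([
  [[-1, 0, 0, -0.5, 0, 0, 0], [-1, 0, 0, -0.5, 0, 0, 0], [-1, 0, 0, -0.4, 0, 0, 0], [-1, 0, 0, 0, 0, 0, 0], [-1, 0, 0, 0, 0, 0, 0]],
])

```text
clock: 2.98
tool_pos: [0.587, 0.1905, 0.0581]
orientation: [-90.0, 0.0, 165.7]
force: [-2.2, 0.5, 7.2]
opening: 0.0004
```

>>> step_arm([
  [[-1, 0, 0, -0.2, 0, 0, 0], [-1, 0, 0, -0.1, 0, 0, 0], [-1, 0, 0, 0, 0, 0, 0], [-1, 0, 0, 0, 0, 0, 0]],
])

```text
clock: 3.48
tool_pos: [0.5871, 0.1906, 0.0557]
orientation: [-90.0, 0.0, 165.7]
force: [-3.7, 0.2, 10.5]
opening: 0.0004
```

>>> step_arm([
  [[-1, 0, 0, -0.2, 0, 0, 0], [-1, 0, 0, 0, 0, 0, 0], [-1, 0, 0, 0, 0, 0, 0], [-1, 0, 0, 0, 0, 0, 0]],
])

```text
clock: 3.98
tool_pos: [0.5871, 0.1906, 0.054]
orientation: [-90.0, 0.0, 165.7]
force: [-5.3, -0.7, 13.6]
opening: 0.0004
```

>>> step_arm([
  [[-1, 0, 0, -0.2, 0, 0, 0], [-1, 0, 0, 0, 0, 0, 0], [-1, 0, 0, 0, 0, 0, 0], [-1, 0, 0, 0, 0, 0, 0]],
])

```text
clock: 4.47
tool_pos: [0.5871, 0.1906, 0.0524]
orientation: [-90.0, 0.1, 165.7]
force: [-5.9, -1.2, 16.3]
opening: 0.0004
```

```bash
python3 - <<'E'
from h import *
im=ctrl.snapshot("side"); o=ctrl.get_obs(); print(o["tool_pos"],o["force"])
cv2.imwrite("pics/L.png",cv2.resize(im[120:250,220:400],None,fx=4,fy=4,interpolation=cv2.INTER_CUBIC))
E
```

```text
[0.58709678 0.19057156 0.05239067] [-6.38803548 -0.37234833 16.45042373]
```

View pics/L.png

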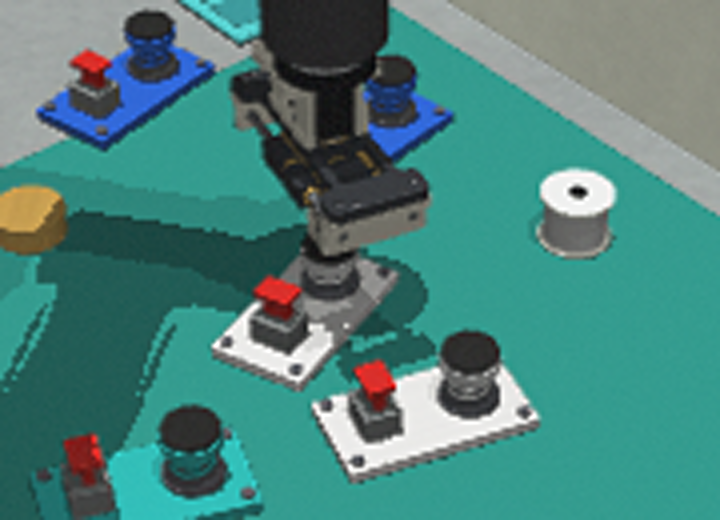

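The shut fingertips are on the left pad, which is visibly lowered. The reading is about 1.6 N/mm, with 16.3 N at z = 52.4 mm. Next is the middle pad.

>>> step_arm([
  [[-1, 0, 0, 4, 0, 0, 0], [-1, -0.2, -5.6, 0, 0, 0, 0], [-1, -0.2, -5.6, 0, 0, 0, 0], [-1, 0, -5.6, 0, 0, 0, 0], [-1, 0, 0, -1.7, 0, 0, 0], [-1, 0, 0, 0, 0, 0, 0], [-1, 0, 0, 0, 0, 0, 0], [-1, 0, 0, 0, 0, 0, 0]],
])

```text
clock: 5.52
tool_pos: [0.5833, 0.0236, 0.0739]
orientation: [-90.0, 0.0, 165.8]
force: [-0.3, 0.1, 0.2]
opening: 0.0007
```

>>> step_arm([
  [[-1, 0, 0, -0.5, 0, 0, 0], [-1, 0, 0, -0.5, 0, 0, 0], [-1, 0, 0, -0.5, 0, 0, 0], [-1, 0, 0, -0.3, 0, 0, 0], [-1, 0, 0, 0, 0, 0, 0], [-1, 0, 0, 0, 0, 0, 0]],
])

```text
clock: 6.28
tool_pos: [0.5829, 0.0226, 0.0557]
orientation: [-90.0, 0.0, 165.7]
force: [-0.8, 1.8, 1.8]
opening: 0.0007
```

>>> step_arm([
  [[-1, 0, 0, -0.2, 0, 0, 0], [-1, 0, 0, 0, 0, 0, 0], [-1, 0, 0, 0, 0, 0, 0], [-1, 0, 0, 0, 0, 0, 0]],
])

```text
clock: 6.78
tool_pos: [0.5829, 0.0225, 0.0537]
orientation: [-90.0, 0.0, 165.7]
force: [-0.5, 0.8, 3.7]
opening: 0.0006
```

>>> step_arm([
  [[-1, 0, 0, -0.2, 0, 0, 0], [-1, 0, 0, 0, 0, 0, 0], [-1, 0, 0, 0, 0, 0, 0], [-1, 0, 0, 0, 0, 0, 0]],
])

```text
clock: 7.28
tool_pos: [0.5829, 0.0225, 0.0516]
orientation: [-90.0, 0.0, 165.7]
force: [-1.2, 1.4, 4.6]
opening: 0.0002
```

The middle pad gives 4.6 N at z = 51.6 mm, so it is much softer. Now the right pad.

>>> step_arm([
  [[-1, 0, 0, 4, 0, 0, 0], [-1, 0.5, -5, 0, 0, 0, 0], [-1, 0.5, -5, 0, 0, 0, 0], [-1, 0.5, -5, 0, 0, 0, 0], [-1, 0.6, -5, 0, 0, 0, 0], [-1, 0.6, -5, 0, 0, 0, 0], [-1, 0, 0, -1.7, 0, 0, 0], [-1, 0, 0, 0, 0, 0, 0], [-1, 0, 0, 0, 0, 0, 0], [-1, 0, 0, 0, 0, 0, 0]],
])

```text
clock: 8.52
tool_pos: [0.6103, -0.2265, 0.0752]
orientation: [-90.0, 0.0, 165.8]
force: [0.1, -0.1, 0.2]
opening: 0.0002
```

>>> step_arm([
  [[-1, 0, 0, -0.5, 0, 0, 0], [-1, 0, 0, -0.5, 0, 0, 0], [-1, 0, 0, -0.5, 0, 0, 0], [-1, 0, 0, -0.3, 0, 0, 0], [-1, 0, 0, 0, 0, 0, 0], [-1, 0, 0, 0, 0, 0, 0]],
])

```text
clock: 9.28
tool_pos: [0.6099, -0.2273, 0.057]
orientation: [-90.0, 0.0, 165.7]
force: [-3.0, 3.4, 6.2]
opening: 0.0004
```

>>> step_arm([
  [[-1, 0, 0, -0.2, 0, 0, 0], [-1, 0, 0, 0, 0, 0, 0], [-1, 0, 0, 0, 0, 0, 0], [-1, 0, 0, 0, 0, 0, 0]],
])

```text
clock: 9.78
tool_pos: [0.6099, -0.2273, 0.0554]
orientation: [-90.0, 0.0, 165.7]
force: [-3.4, 3.7, 8.6]
opening: 0.0006
```

>>> step_arm([
  [[-1, 0, 0, -0.2, 0, 0, 0], [-1, 0, 0, 0, 0, 0, 0], [-1, 0, 0, 0, 0, 0, 0], [-1, 0, 0, 0, 0, 0, 0]],
])

```text
clock: 10.28
tool_pos: [0.6099, -0.2273, 0.0537]
orientation: [-90.0, 0.0, 165.7]
force: [-4.5, 3.6, 10.4]
opening: 0.0002
```

>>> step_arm([
  [[-1, 0, 0, -0.25, 0, 0, 0], [-1, 0, 0, 0, 0, 0, 0], [-1, 0, 0, 0, 0, 0, 0], [-1, 0, 0, 0, 0, 0, 0]],
])

```text
clock: 10.78
tool_pos: [0.6099, -0.2273, 0.0516]
orientation: [-90.0, 0.0, 165.7]
force: [-4.4, 3.9, 12.9]
opening: 0.0003
```

```bash
python3 - <<'E'
from h import *
im=ctrl.snapshot("side"); o=ctrl.get_obs(); print(o["tool_pos"],o["force"])
cv2.imwrite("pics/R.png",cv2.resize(im[150:330,220:480],None,fx=3,fy=3,interpolation=cv2.INTER_CUBIC))
E
```

```text
[ 0.60990466 -0.2273096   0.05157917] [-4.59556963  4.44531485 14.02351035]
```

View pics/R.png

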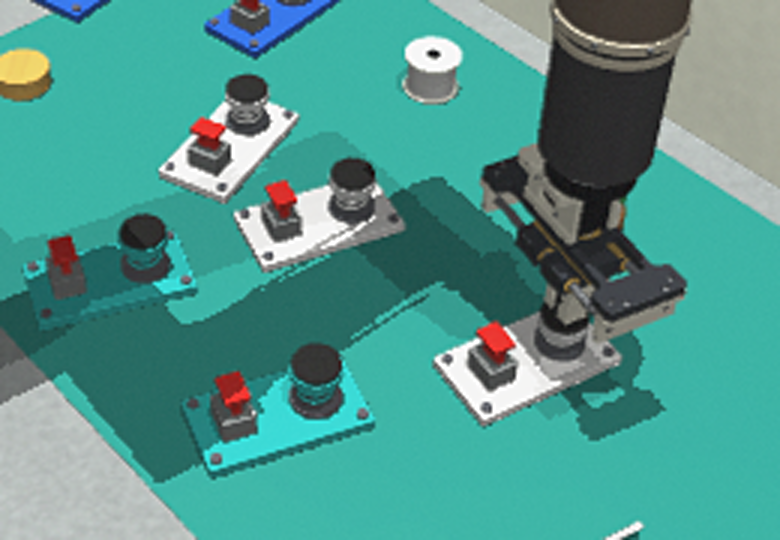

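At z ≈ 51.6–52.4 mm the forces are 16.4 N (left), 4.6 N (middle) and about 13.5 N (right), so the middle foot is the softest. The picture shows the right pad pressed, the other two sprung back and all tags up. I'm moving to the middle tag at (0.512, 0.045).

>>> step_arm([
  [[-1, 0, 0, 5, 0, 0, 0], [-1, -2, 5.5, 0, 0, 0, 0], [-1, -2, 5.5, 0, 0, 0, 0], [-1, -2, 5.5, 0, 0, 0, 0], [-1, -2, 5.5, 0, 0, 0, 0], [-1, -1.8, 5.2, 0, 0, 0, 0], [-1, 0, 0, -3, 0, 0, 0], [-1, 0, 0, 0, 0, 0, 0], [-1, 0, 0, 0, 0, 0, 0], [-1, 0, 0, 0, 0, 0, 0]],
])

```text
clock: 12.08
tool_pos: [0.5126, 0.044, 0.0708]
orientation: [-90.0, 0.1, 165.6]
force: [-0.0, -0.2, -0.3]
opening: 0.0002
```

>>> step_arm([
  [[-1, 0, 0, -0.5, 0, 0, 0], [-1, 0, 0, -0.5, 0, 0, 0], [-1, 0, 0, -0.5, 0, 0, 0], [-1, 0, 0, 0, 0, 0, 0], [-1, 0, 0, 0, 0, 0, 0]],
])

```text
clock: 12.7
tool_pos: [0.5117, 0.0445, 0.0549]
orientation: [-90.0, -0.0, 165.7]
force: [-0.7, -0.5, 0.5]
opening: 0.0005
```

>>> step_arm([
  [[-1, 0, 0, -0.4, 0, 0, 0], [-1, 0, 0, -0.3, 0, 0, 0], [-1, 0, 0, -0.3, 0, 0, 0], [-1, 0, 0, 0, 0, 0, 0], [-1, 0, 0, 0, 0, 0, 0]],
])

```text
clock: 13.32
tool_pos: [0.512, 0.0446, 0.0453]
orientation: [-90.0, 0.0, 165.7]
force: [-2.6, 0.7, 5.6]
opening: 0.0009
```

>>> step_arm([
  [[-1, 0, 0, -0.1, 0, 0, 0], [-1, 0, 0, 0, 0, 0, 0], [-1, 0, 0, 0, 0, 0, 0]],
])

```text
clock: 13.7
tool_pos: [0.5121, 0.0446, 0.0451]
orientation: [-90.0, 0.0, 165.7]
force: [-5.2, 0.6, 16.6]
opening: 0.0003
```

>>> step_arm([
  [[-1, 0, 0, 5, 0, 0, 0], [-1, 0, 0, 5, 0, 0, 0], [-1, -3, 6, 5, 0, 0, 0], [-1, -3, 6, 0, 0, 0, 0], [-1, 0, 6, 0, 0, 0, 0], [-1, 0, 6, 0, 0, 0, 0], [-1, 0, 6, 0, 0, 0, 0], [-1, 0, 6, 0, 0, 0, 0], [-1, 0, 0, 0, 0, 0, 0], [-1, 0, 0, 0, 0, 0, 0]],
])

```text
clock: 14.95
tool_pos: [0.461, 0.3851, 0.1805]
orientation: [-89.9, -0.0, 165.7]
force: [0.1, -0.2, 0.3]
opening: 0.0005
```

```bash
python3 - <<'E'
from h import *
im=ctrl.snapshot("side"); t=ctrl.snapshot("top"); o=ctrl.get_obs(); print(o["clock"],o["tool_pos"],o["force"])
cv2.imwrite("pics/end.png",cv2.resize(im[100:370,180:480],None,fx=2.2,fy=2.2,interpolation=cv2.INTER_CUBIC))
for n,i in(("top",t),("side",im)):
    h=cv2.cvtColor(i,cv2.COLOR_BGR2HSV); H,S,V=[h[...,k].astype(int) for k in range(3)]
    print(n,[tuple(map(float,c)) for c,q in blobs(((H<8)|(H>172))&(S>120)&(V>90),15)])
def q(f,u): return [cv2.absdiff(cv2.imread("pics/top0.png"),t)[y-16:y+17,x-16:x+17].max(2).__gt__(60).sum() for x,y in u]
print("change spool,jar,driver,tin",q(0,[(304,129),(386,135),(461,240),(216,236)]))
E
```

```text
15.05 [0.46142307 0.38422923 0.18120374] [ 0.11797861 -0.75985322 -0.41360656]
top [(240.0, 156.8), (182.3, 194.6), (409.8, 204.7), (290.4, 212.8), (328.1, 213.8), (379.0, 271.3), (307.0, 278.2)]
side [(242.2, 135.5), (302.8, 146.4), (289.0, 193.1), (313.3, 218.1), (240.5, 233.5), (385.0, 262.9), (297.2, 279.6)]
change spool,jar,driver,tin [np.int64(0), np.int64(0), np.int64(0), np.int64(1015)]
```

View pics/end.png

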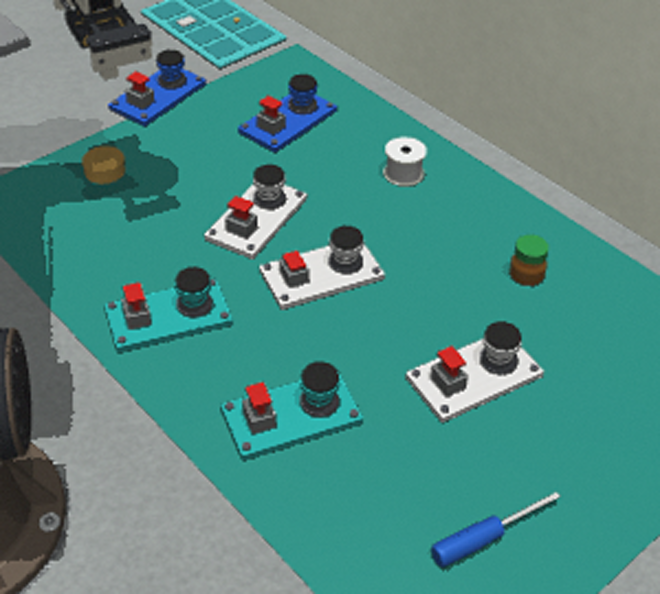

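The middle tag is down on its guide, and the other two tags and all three pads are up. The tin is at side pixel (227,175), the same as at the start. The change at the tin in the top view is the arm and its shadow over it.

```bash
python3 -c "
from plant import ctrl
print(ctrl.close_job())"
```

```text
the job is handed in; nothing more can be done
None
```

I pressed all three pads from left to right with the shut fingertips, and the middle foot was clearly the softest. I then pushed only its red tag fully down and handed the job in at about 15 s; no verdict is reported.

| Pad | Force | Tip height above bench (free pad: 60 mm) |
|---|---|---|
| Left | about 16.4 N | 52.4 mm |
| Middle | about 4.6 N | 51.6 mm |
| Right | about 13–14 N | 51.6 mm |

- **Tag:** the middle tag met its stop at 45.1 mm with 16.6 N, against the stated 45 mm when fully down.
- **Final picture:** the side view showed the middle tag down, the other two tags up, all three pads sprung back, and the tool well clear.
- **Loose things:** the spool, jar and driver were unchanged in the top view. The arm hid the tin there, so I checked it only by eye in the side view, where it was at the same pixels as at the start.
- **Measurement agreement:** the two camera views put the pad and tag tops at 57.5–60.5 mm, within about 2.5 mm of the stated 60 mm. Side forces of up to 6 N appeared while pressing the pads; I did not look into their cause, and they were too small to change the ranking.

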